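# Refit the battery bay cover of a bench meter

### The arm

A 6-joint arm with a two-finger parallel gripper is mounted at the origin on the work surface. World frame = base frame: x ahead of the robot, y to its left, z up, the work surface at z = 0. Lengths are in m, angles in rad, forces in N, time in s.
With the tool pointing down it reaches from about 0.35 to 0.775 m from the base axis. Payload 7.3 kg.
Tool frame: the origin (TCP) lies at the very end of the fingers, on their centre line; the grasp point (between the pads) lies 19 mm behind it (robot.pinch_z is the distance from the TCP to the grasp point, in m); z points along the fingers, y is the line along which they close (so a half turn about z gives the same grasp; the last joint's range is limited). The gripper opens to 92 mm and grips with 3 to 60 N. Pads are 19 mm wide; open, the fingers measure 130 mm over their backs; the gripper's body (75 mm by 190 mm) begins 47 mm behind the grasp point.
Start: joints at [-0.146, 0.342, 1.524, -0, 1.275, -0.146], TCP at [0.525, 0, 0.227] pointing down, gripper open.
Joint ranges: [-2.53, 2.53], [-0.77, 2.02], [0.04, 2.7], [-1, 4.14], [0.28, 2.66], [-3.11, 3.11]. Speed limits (rad/s): [2.57, 2.57, 3.14, 3.14, 3.14, 3.14].

### API

Orientations are given as [roll, pitch, yaw] about the fixed x, y, z axes, in that order (R = Rz(yaw) Ry(pitch) Rx(roll)).
In Python, from cell import robot gives the robot as it stands.
- The arm moves only by the tool move_arm, never from a script. Its argument "motion" is a list of rows, each a list of 6 numbers: the shift along the tool's x, y, z in units of 0.1 m (1.0 is 0.1 m), then the turn, a rotation vector about the tool's x, y, z in units of pi rad (1.0 is pi rad). In form: [[dx, dy, dz, rx, ry, rz], ...]. A call has 1 to 12 rows; each row is the pose to reach, as a shift and turn from the pose commanded when the call began, along the tool's axes at that moment, turning the shorter way round; what a row does not reach only later rows make up. A row lasts 1/8 s, in which the tool goes at most 62.5 mm and 10.7 degrees, less where a joint would pass 70% of its speed; a pose out of reach is approached as far as the arm can. A call with a number of a shift or a turn outside -1 to 1 is refused whole. A call with a gripper value outside its range is refused whole. "fingers" is the opening, from -1 (shut) to 1 (fully open), set as the call begins (left out, the last holds). The fingers move at their own pace and stop on an object; "newtons" is the grip in N (left out, the last holds). Time passes only in rows, so rows that repeat a pose let the fingers close. It gives the time, the measured TCP pose, the force, the opening and the grip force at its end, in the units of the state.
- robot.observe(): the state, without advancing time (a new reading comes with each control period).
- robot.read_camera(name): name is "scene" or "side" or "wrist"; returns a dict with "image" (420x560x3 uint8, red, green, blue), "range_z" (420x560 float32, m along the optical axis (not along the pixel's ray), 0 where there is no reading), "vfov" (degrees; the focal length in pixels is half the picture's height over the tangent of half this angle, whatever the lens; pixels are square), "cx", "cy" (the principal point, pixels), "extrinsics" (4x4, takes a point from camera to world coordinates); the wrist camera has in their place "hand_eye" (4x4, takes a point from camera to tool coordinates, whose origin is the TCP and whose axes are the flange's). Camera axes: x right, y up, looking along -z (the intrinsics and any distortion apply to the point x, -y, -z); pixel columns grow to the right and rows downward; lengths in m; the calibration is good to about 2 mm. The wrist camera is an equidistant fisheye: a pixel r from the principal point sees the ray r / f radians off the axis. A picture is of the moment at which its call begins: read the wrist's pose just before it.
- robot.hand_in(): hands the job in; it is judged then, once.
The state is a dict: "time": time; "qpos": joint angles; "qvel": joint speeds; "joint_efforts": joint torques, N m; "tool_pos": TCP position; "tool_rot": TCP orientation; "contact_force": force on the tool from outside, world axes, zero at the start; "torque": the same for the moment, N m; "opening": finger opening in m; "grip_force": force on a finger pad.
Only numpy, scipy, OpenCV 4.12 (cv2) and the standard library are available. Lean on these libraries where they do the work, as an engineer would, in place of code of your own. Each camera call takes 0.05 s, during which the arm holds its last target. There are 200 camera calls.

### The job

Close the open battery bay in the top of the bench meter with the larger of the two loose white covers: tilt it, hook one short edge under the overhanging lip at the robot's end of the bay, then lower the other end so that the cover lies flat on the ledges in the bay, and let go. Leave the smaller cover where it lies and do not knock over the open glass beaker.

Things in the scene. Friction and masses are not known exactly. Their poses are not given: they have to be found in the camera images.
- cover_mid (a point): The right cover: white plate 150 (x) x 100 (y) x 5 mm; across the middle of its top an upright grip rib 14 mm thick (x), 60 long (y), 30 above the plate (35 in all). 0.13 to 0.25 kg. Starts flat on the bench, rib up. Point: plate's centre, 17.5 mm above its underside, inside the rib. x along the 150 mm side, y along the rib, z up. Both short ends are alike.
- small_cover_mid (a point): Smaller white cover of the same form, from another instrument, to be left alone: plate 100 x 70 x 5 mm, rib 14 mm thick, 44 long, 35 high in all. Point: its centre, 17.5 mm above its underside. The two covers lie in either order to the right of the meter.
- bay (a point): Bay centre in the fixed white meter, at ledge height (40 mm). Well 162 (x) x 116 (y) mm between walls; a 20 mm ledge along each long side carries the cover, 14 mm deeper between. x leads away from the lip, y to the keypad, z up. Lip over x -81 to -61 mm, underside 16, top 22 mm above the ledges. Walls above the ledges: +x end 16, sides 10 mm; console beyond y +70: up to 40 mm.
- beaker_mid (a point): An open glass beaker, 66 mm across and 85 mm tall, standing upright on the bench beyond the other things; the point is on its axis, half-way up, z up. To be left standing.

How it is judged:
By the outcome, as a careful person would: the job done as asked, in the order asked, and still so for the second after the job is handed in, with the robot touching nothing.
It also fails if it takes over 42 s, if anything falls off the work surface, if the arm or the gripper's body presses on something with over 40 N, if the wrist force passes 120 N, or if a joint passes its speed limit or range.

## Working session

There is one attempt and no reset: what is moved stays moved. The work goes in short steps, Python scripts to look and compute and a tool call to move; the robot and the scene stay as the last step left them, time stands still between calls to the robot, and variables do not carry over. Pictures are saved under pics/ and viewed, at most 10 in all, crops included, and the job is handed in when it is done.

Besides the shell and the picture viewer there is one more tool, called after "Request:" as a command line: name --pt "numbers of a row" for each row, then --argument value for the rest. move_arm: Moves the arm, as the interface text tells. Shifts and turns lie within -1 to 1; 1 stands for 0.1 m of shift or pi rad of turn. Its arguments: {"type":"object","properties":{"motion":{"type":"array"},"fingers":{"type":"number"},"newtons":{"type":"number"}},"required":["motion"]}

```bash
ls; mkdir -p pics; cat > h.py <<'E'
import numpy as np, cv2
from cell import robot
def cloud(c):
    h,w=c["range_z"].shape; f=h/2/np.tan(np.radians(c["vfov"])/2)
    u,v=np.meshgrid(np.arange(w),np.arange(h)); z=c["range_z"]
    P=np.stack([(u-c["cx"])/f*z,-(v-c["cy"])/f*z,-z,np.ones_like(z)],-1)
    W=(P@np.array(c["extrinsics"]).T)[...,:3]; W[z==0]=np.nan
    return W
def save(c,n): cv2.imwrite(f"pics/{n}.png",c["image"][...,::-1])
E
python3 - <<'E'
from h import *
for n in("scene","side"):
    c=robot.read_camera(n); save(c,n+"0"); W=cloud(c); np.save(n+".npy",W); np.save(n+"_i.npy",c["image"])
    print(n,c["vfov"],c["cx"],c["cy"],np.round(c["extrinsics"],3).tolist(),[k for k in c])
print(robot.observe())
E
```

```text
pics
scene 57.758410356924266 279.7543656447627 207.89813568706796 [[0.064, -0.791, 0.608, 1.111], [0.998, 0.044, -0.048, -0.102], [0.011, 0.61, 0.793, 0.722], [0.0, 0.0, 0.0, 1.0]] ['image', 'range_z', 'vfov', 'cx', 'cy', 'extrinsics']
side 54.98103270853537 283.27770919004803 205.40873687199428 [[0.831, 0.298, -0.47, 0.257], [-0.556, 0.477, -0.68, -0.592], [0.022, 0.827, 0.562, 0.49], [0.0, 0.0, 0.0, 1.0]] ['image', 'range_z', 'vfov', 'cx', 'cy', 'extrinsics']
{'time': 0.1, 'qpos': array([-1.46017431e-01,  3.42659471e-01,  1.52487837e+00, -2.53551733e-06,
        1.27538993e+00, -1.45967308e-01]), 'qvel': array([-0.00075121, -0.00136801, -0.00309847, -0.00116529, -0.00021751,
       -0.0001814 ]), 'joint_efforts': array([ 1.49919495e-03, -4.32001984e+01, -2.44694173e+01,  7.19219679e-02,
        5.25739230e-02, -9.79429342e-05]), 'tool_pos': array([5.24659826e-01, 6.23550539e-05, 2.26126170e-01]), 'tool_rot': array([-3.14027137e+00, -1.91794313e-04,  1.57074682e+00]), 'contact_force': array([ 0.93811087, -0.83104995, -0.05847069]), 'torque': array([-0.05159831,  0.02748666, -0.00310424]), 'grip_force': 0.0, 'opening': 0.0920516134633807}
```

View pics/scene0.png

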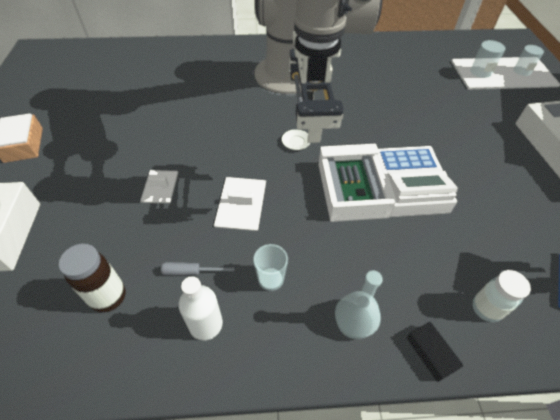

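View pics/side0.png

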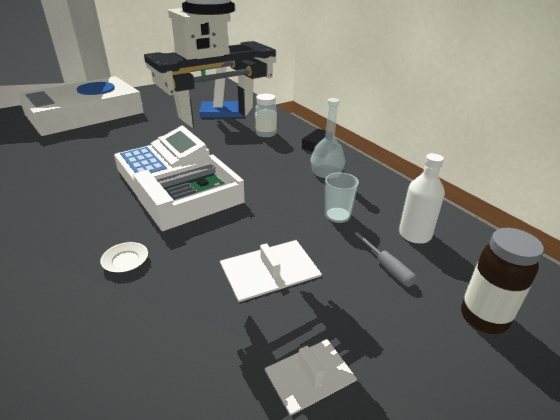

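The scene view shows the large cover at about (241,203), the small one at (160,186), the bay at (352,183) with its lip on the robot side at about (345,153), and the beaker at (270,268). In the side view the large cover is at (270,268), the small one at (310,375) and the beaker at (340,198).

```bash
cat > m.py <<'E'
from h import *
def rect(p):
    (c,s,a)=cv2.minAreaRect((p[:,:2]*1000).astype(np.float32)); 
    return np.round(c,1),np.round(s,1),round(a,2),np.round(cv2.boxPoints((c,s,a)),0).tolist()
def comp(mask,seed):
    n,l=cv2.connectedComponents(mask.astype(np.uint8)); return l==l[seed[1],seed[0]]
E
python3 - <<'E'
from m import *
for n,big,small in(("scene",(230,215),(150,195)),("side",(245,280),(285,385))):
    W=np.load(n+".npy"); I=np.load(n+"_i.npy").astype(int); Z=W[...,2]
    bri=I.min(-1)
    for nm,s,th in(("big",big,150),("small",small,70)):
        m=comp((bri>th)&(Z<.06),s); z=Z[m]
        pl=m&(Z<.012); rb=m&(Z>.025)
        print(n,nm,m.sum(),"plate z",np.nanmedian(Z[pl]),rect(W[pl]))
        if rb.sum()>5: print("  rib",rb.sum(),np.nanmax(z),rect(W[rb&(Z>.03)]))
    # meter
    m=(Z>.02)&(Z<.12)&(W[...,0]>.35)&(W[...,0]<.8)&(W[...,1]>-.05)&(W[...,1]<.35)
    print(n,"bench z",np.nanmedian(Z[(bri<60)&(Z<.02)]))
    h,e=np.histogram(Z[m],bins=np.arange(.02,.12,.004)); print(h)
    m=(Z>.046)&(Z<.066)&(bri>120)&(W[...,0]>.35)&(W[...,0]<.8)&(W[...,1]>-.05)&(W[...,1]<.35)
    print(rect(W[m]))
    # top-down map 2 mm
    g=np.zeros((260,260),np.uint8); p=W[(Z>-.02)&(Z<.15)]
    i=((p[:,0]-.35)/.0015).astype(int); j=((p[:,1]+.05)/.0015).astype(int)
    ok=(i>=0)&(i<260)&(j>=0)&(j<260); g[i[ok],j[ok]]=np.clip(p[ok,2]*2000+30,0,255)
    cv2.imwrite(f"pics/map_{n}.png",cv2.applyColorMap(g,cv2.COLORMAP_JET))
a=[cv2.imread(f"pics/map_{n}.png") for n in("scene","side")]
cv2.imwrite("pics/map.png",cv2.resize(np.hstack(a),(800,400),interpolation=0))
E
```

```text
scene big 2168 plate z 0.004977011289500788 (array([ 533.1, -151.2]), array([104.3, 159.8]), 80.63, [[446.0, -190.0], [603.0, -216.0], [620.0, -113.0], [463.0, -87.0]])
  rib 175 0.03824731767035772 (array([ 536.2, -151.9]), array([59.7, 15.5]), 80.17, [[523.0, -180.0], [539.0, -183.0], [549.0, -124.0], [534.0, -121.0]])
scene small 170056 plate z -2.2099773027584035e-05 (array([-858.3,  217.3]), array([2234.3, 3933.1]), 58.95, [[-3119.0, 274.0], [250.0, -1754.0], [1403.0, 160.0], [-1967.0, 2189.0]])
  rib 10009 0.059998849608386196 (array([457.8,  -2.8]), array([1580.6,  913.4]), 88.7, [[-17.0, -782.0], [896.0, -803.0], [932.0, 777.0], [19.0, 798.0]])
scene bench z 2.394171761976871e-05
[ 155  681  648  306  690  575 1021 1212  381  396  640  465  250  271
  309   86    0    0    0    0    0    0    0    0]
(array([506. , 196.7]), array([190. , 287.5]), 1.09, [[408.0, 339.0], [414.0, 51.0], [604.0, 55.0], [598.0, 342.0]])
side big 3525 plate z 0.005599210744803795 (array([ 539.2, -144.8]), array([120.2, 155. ]), 81.17, [[453.0, -192.0], [607.0, -216.0], [625.0, -97.0], [472.0, -74.0]])
  rib 265 0.03802954373940359 (array([ 535.7, -153.1]), array([60.6, 14.6]), 80.3, [[523.0, -182.0], [538.0, -184.0], [548.0, -124.0], [534.0, -122.0]])
side small 167534 plate z 0.0002334344135561106 (array([1145.3,  760.9]), array([2597.4, 2027.6]), 90.0, [[131.0, -538.0], [2159.0, -538.0], [2159.0, 2059.0], [132.0, 2060.0]])
  rib 13351 0.05999966488424946 (array([1187.8,  798.2]), array([1931.9, 2510. ]), 0.11, [[220.0, 2051.0], [224.0, -459.0], [2156.0, -455.0], [2151.0, 2055.0]])
side bench z 0.00048404156679085486
[ 185  356  589  437  631  589  816 1285  284  397  743  273  189  175
  187   58    0    0    0    0    0    0    0    0]
(array([505.2, 194.6]), array([188. , 288.2]), 1.49, [[408.0, 336.0], [415.0, 48.0], [603.0, 53.0], [595.0, 341.0]])
```

View pics/map.png

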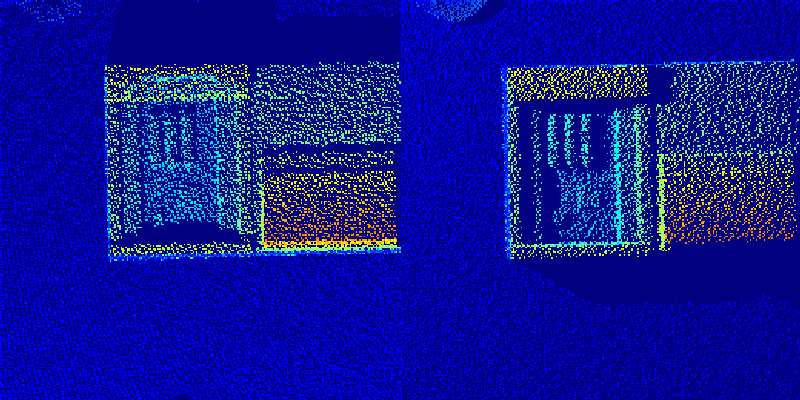

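The height map shows the well between columns of about 122 and 240. The lip band is at rows 65–100, i.e. world x of about 0.413–0.448, and the far wall is at x of about 0.59–0.60. I'll refine the bay pose and work out the first moves.

```bash
cat >> h.py <<'E'
from scipy.spatial.transform import Rotation as Ro
def rows(pos,rot):  # row from measured pose to target (pos, Rotation)
    s=robot.observe(); R=Ro.from_euler("xyz",s["tool_rot"])
    d=R.inv().apply(np.array(pos)-s["tool_pos"])/.1; r=(R.inv()*rot).as_rotvec()/np.pi
    return np.round(np.r_[d,r],3).tolist()
def down(yaw,tilt=0): # tool y along local x (yaw); tilt: +x end up
    return Ro.from_euler("z",yaw)*Ro.from_euler("y",-tilt)*Ro.from_euler("xyz",[np.pi,0,np.pi/2])
E
python3 - <<'E'
from m import *
a=np.radians(1.3); c0=np.array([.506,.123])
for n in("scene","side"):
    W=np.load(n+".npy").reshape(-1,3); W=W[np.isfinite(W[:,0])]
    d=W[:,:2]-c0; X=d@[np.cos(a),np.sin(a)]*1000; Y=d@[-np.sin(a),np.cos(a)]*1000; Z=W[:,2]*1000
    q=lambda m,v: (int(m.sum()),np.round(np.percentile(v[m],[1,5,50,95,99]),1).tolist())
    near=(abs(X)<110)&(abs(Y)<110)
    print(n,"side- top Y",q(near&(abs(X)<50)&(Y<-45)&(abs(Z-50)<3),Y))
    print(" side+ top Y",q(near&(abs(X)<50)&(Y>45)&(Y<75)&(abs(Z-50)<3),Y))
    print(" ledge- Y",q(near&(abs(X)<50)&(Y<-20)&(Y>-65)&(abs(Z-40)<3),Y)); print(" ledge+ Y",q(near&(abs(X)<50)&(Y>20)&(Y<65)&(abs(Z-40)<3),Y))
    print(" lip X",q(near&(abs(Y)<50)&(X<-40)&(abs(Z-62)<3),X),"endwall X",q(near&(abs(Y)<50)&(X>40)&(abs(Z-56)<3),X))
    # yaw from outer -y face & lip inner edge
    m=(Y<-60)&(Y>-80)&(abs(X)<85)&(Z>10)&(Z<45)
    if m.sum()>30: print(" face slope deg",np.degrees(np.polyfit(X[m],Y[m],1)[0]),np.median(Y[m]))
s=robot.observe(); y=np.radians(-9.7)
print(rows([.536,-.1525,.10],down(y)),rows([.536,-.1525,.008],down(y)))
E
```

```text
scene side- top Y (166, [-69.6, -69.2, -63.7, -57.8, -57.3])
 side+ top Y (172, [58.2, 58.8, 64.6, 71.0, 73.9])
 ledge- Y (253, [-54.1, -53.5, -44.1, -21.8, -20.4])
 ledge+ Y (275, [38.2, 38.8, 48.9, 58.5, 59.2])
 lip X (384, [-92.5, -90.8, -75.1, -60.5, -58.6]) endwall X (226, [81.0, 81.7, 88.6, 94.3, 94.9])
 face slope deg 0.12467070788994362 -69.1824314304617
side side- top Y (227, [-71.5, -70.7, -65.9, -58.5, -57.0])
 side+ top Y (180, [55.2, 56.3, 61.0, 69.9, 71.0])
 ledge- Y (119, [-43.8, -42.6, -37.3, -21.3, -20.7])
 ledge+ Y (315, [36.5, 37.2, 47.9, 59.5, 61.3])
 lip X (442, [-92.3, -91.7, -77.4, -62.0, -60.7]) endwall X (145, [81.0, 81.4, 86.6, 93.0, 94.0])
 face slope deg 0.07096083672806282 -69.64858300775595
[-1.526, 0.115, 1.261, -0.0, -0.0, 0.054] [-1.526, 0.116, 2.181, -0.0, -0.0, 0.054]
```

The bay centre is (0.506, 0.123), yaw 1.4°; the wall and lip edges match the given sizes. Now I move over the cover.

Request:
move_arm --pt "-0.5 0.04 0.3 0 0 0.02" --pt "-1.0 0.08 0.6 0 0 0.04" --pt "-1.0 0.08 0.9 0 0 0.054" --pt "-1.0 0.08 0.9 0 0 0.054" --fingers 1 --newtons 40

```text
time: 0.6
tool_pos: [0.5313, -0.0999, 0.1345]
tool_rot: [-3.136, -0.001, 1.4]
contact_force: [-0.4, 0.1, 0.1]
opening: 0.0916
grip_force: 0.0
```

```bash
python3 - <<'E'
from h import *
y=np.radians(-9.7); print(rows([.536,-.1525,.10],down(y)),rows([.536,-.1525,.009],down(y)))
E
```

```text
[-0.51, 0.138, 0.343, -0.002, -0.0, -0.0] [-0.511, 0.143, 1.253, -0.002, -0.0, -0.0]
```

Request:
move_arm --pt "-0.3 0.1 0.2 0 0 0" --pt "-0.51 0.14 0.5 0 0 0" --pt "-0.51 0.14 0.8 0 0 0" --pt "-0.51 0.14 0.8 0 0 0" --pt "-0.51 0.14 0.8 0 0 0"

```text
time: 1.23
tool_pos: [0.5393, -0.1524, 0.0585]
tool_rot: [3.139, 0.001, 1.403]
contact_force: [0.6, -0.6, 0.5]
opening: 0.0916
grip_force: 0.0
```

```bash
python3 - <<'E'
from h import *
y=np.radians(-9.7); print(robot.observe()["tool_pos"],rows([.536,-.1525,.009],down(y)))
E
```

```text
[ 0.53934924 -0.15239612  0.05854559] [-0.006, -0.034, 0.495, 0.001, 0.0, 0.0]
```

Request:
move_arm --pt "0 -0.03 0.2 0 0 0" --pt "0 -0.03 0.4 0 0 0" --pt "0 -0.03 0.48 0 0 0" --pt "0 -0.03 0.48 0 0 0" --pt "0 -0.03 0.48 0 0 0"

```text
time: 1.85
tool_pos: [0.5361, -0.1523, 0.0099]
tool_rot: [3.14, 0.0, 1.401]
contact_force: [0.4, -0.6, 0.6]
opening: 0.0918
grip_force: 0.0
```

Request:
move_arm --pt "0 0 0 0 0 0" --pt "0 0 0 0 0 0" --pt "0 0 0 0 0 0" --pt "0 0 0 0 0 0" --pt "0 0 0 0 0 0" --pt "0 0 0 0 0 0" --pt "0 0 0 0 0 0" --pt "0 0 0 0 0 0" --fingers -1 --newtons 40

```text
time: 2.85
tool_pos: [0.5353, -0.1521, 0.0087]
tool_rot: [3.141, -0.0, 1.401]
contact_force: [-0.3, -0.9, 0.0]
opening: 0.0163
grip_force: 0.0
```

Request:
move_arm --pt "0 0 -0.1 0 0 0" --pt "0 0 -0.4 0 0 0" --pt "0 0 -0.8 0 0 0" --pt "0 0 -1.0 0 0 0" --pt "0 0 -1.0 0 0 0" --pt "0 0 -1.0 0 0 0"

```text
time: 3.6
tool_pos: [0.5346, -0.1519, 0.108]
tool_rot: [-3.14, -0.0, 1.401]
contact_force: [-0.1, 0.2, -1.4]
opening: 0.014
grip_force: 40.0
```

```bash
python3 - <<'E'
from h import *
c=robot.read_camera("side"); save(c,"side1")
print(robot.observe())
E
```

```text
{'time': 3.65, 'qpos': array([-4.14625219e-01,  5.18394474e-01,  1.59854083e+00,  3.06475043e-05,
        1.02680964e+00, -2.44935332e-01]), 'qvel': array([-0.00052789,  0.0078657 , -0.00086617,  0.00119947,  0.00354074,
       -0.00066063]), 'joint_efforts': array([ 1.84940599e-02, -5.02416515e+01, -2.18176621e+01,  6.16305904e-02,
        4.69189847e-02,  3.96465998e-05]), 'tool_pos': array([ 0.53450811, -0.15177708,  0.10761603]), 'tool_rot': array([-3.13951095e+00, -5.47324004e-04,  1.40108998e+00]), 'contact_force': array([ 0.16627678,  0.17988711, -2.37012524]), 'torque': array([-0.02838425,  0.00081562, -0.0121383 ]), 'grip_force': 39.99503552913666, 'opening': 0.01405077122243875}
```

View pics/side1.png

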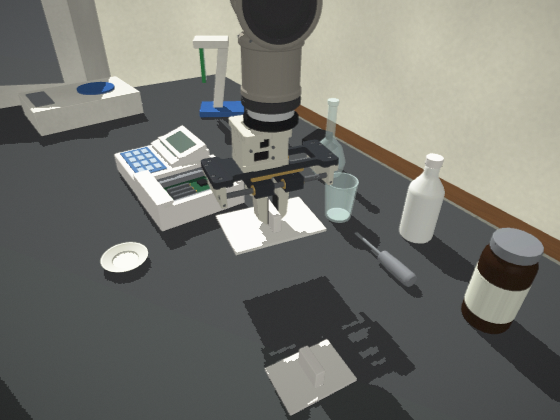

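The side view shows the cover hanging level in the grip, with its plate centred at about (272,224). I'll measure its pose in the hand.

```bash
python3 - <<'E'
from m import *
s=robot.observe(); R=Ro.from_euler("xyz",s["tool_rot"])
for n in("scene","side"):
    c=robot.read_camera(n); W=cloud(c); b=c["image"].astype(int).min(-1)
    T=(W-s["tool_pos"]).reshape(-1,3)@R.as_matrix()*1000; T=T.reshape(W.shape)
    m=(b>100)&(abs(T[...,0])<75)&(abs(T[...,1])<100)&(T[...,2]<25)&(T[...,2]>-2)
    m&=(abs(T[...,0])>12)|(abs(T[...,1])>40)
    p=T[m]; A=np.c_[p[:,:2],np.ones(len(p))]; k=np.linalg.lstsq(A,p[:,2],rcond=None)[0]
    r=abs(p[:,2]-A@k)<2; k=np.linalg.lstsq(A[r],p[r,2],rcond=None)[0]
    print(n,len(p),r.sum(),"plane",np.round(k,4),"rect",rect(p[r]/1000), np.round(np.percentile(p[r],[1,99],axis=0),1).tolist())
p=np.array([.506,.123])
print(rows([*p,.16],down(np.radians(1.4),0)))
E
```

```text
scene 1276 1136 plane [-3.0000e-04  5.0000e-04  4.8396e+00] rect (array([0.2, 1.9]), array([152.4, 100.5]), 89.9, [[-50.0, -74.0], [50.0, -74.0], [51.0, 78.0], [-50.0, 78.0]]) [[-48.2, -71.3, 3.1], [50.1, 76.6, 6.8]]
side 2825 2649 plane [-4.0000e-04 -6.0000e-04  4.3734e+00] rect (array([-0.6,  1.6]), array([151.3, 102.5]), 89.97, [[-52.0, -74.0], [51.0, -74.0], [51.0, 77.0], [-52.0, 77.0]]) [[-50.8, -73.1, 2.8], [48.6, 75.6, 6.2]]
[2.661, -0.747, -0.521, -0.001, -0.0, -0.062]
```

Request:
move_arm --pt "0.2 0 -0.3 0 0 0" --pt "0.6 0 -0.6 0 0 -0.02" --pt "1.0 -0.1 -0.6 0 0 -0.04" --pt "1.0 -0.2 -0.6 0 0 -0.062" --pt "1.0 -0.3 -0.6 0 0 -0.062"

```text
time: 4.38
tool_pos: [0.5219, -0.048, 0.168]
tool_rot: [-3.14, -0.0, 1.596]
contact_force: [-0.1, -0.6, -1.1]
opening: 0.0137
grip_force: 40.0
```

Request:
move_arm --pt "0.4 0 0 0 0 0" --pt "0.8 0 0 0 0 0" --pt "1.0 0 0 0 0 0" --pt "1.0 0 0 0 0 0"

```text
time: 4.88
tool_pos: [0.5196, 0.0521, 0.1683]
tool_rot: [-3.141, -0.0, 1.596]
contact_force: [0.2, -1.2, -1.8]
opening: 0.0136
grip_force: 40.0
```

```bash
cat >> h.py <<'E'
B=np.array([.505,.123]); YB=np.radians(1.4)
def bay(X,Z,tilt,Y=0): # TCP X,Y (bay frame), Z world, mm; tilt deg -> row
    p=np.array([X,Y])/1000; c,s=np.cos(YB),np.sin(YB)
    return rows([B[0]+c*p[0]-s*p[1],B[1]+s*p[0]+c*p[1],Z/1000],down(YB,np.radians(tilt)))
E
python3 - <<'E'
from h import *
print(robot.observe()["tool_pos"],bay(38.4,140,15),bay(38.4,82.3,15))
E
```

```text
[0.51962675 0.05214018 0.16829079] [0.712, 0.256, 0.283, -0.084, -0.0, 0.0] [0.712, 0.256, 0.86, -0.084, -0.0, 0.0]
```

Request:
move_arm --pt "0.35 0.1 0 0 0 0" --pt "0.71 0.2 0 -0.03 0 0" --pt "0.71 0.26 0.1 -0.06 0 0" --pt "0.71 0.26 0.3 -0.084 0 0" --pt "0.71 0.26 0.3 -0.084 0 0" --pt "0.71 0.26 0.3 -0.084 0 0"

```text
time: 5.62
tool_pos: [0.5453, 0.1223, 0.1395]
tool_rot: [2.877, 0.0, 1.594]
contact_force: [0.7, 0.1, -0.9]
opening: 0.0138
grip_force: 40.0
```

```bash
python3 - <<'E'
from h import *
c=robot.read_camera("side"); save(c,"side2")
print(robot.observe()["tool_pos"],bay(38.4,82.3,15),bay(-5.1,70.7,15))
E
```

```text
[0.54560469 0.12247851 0.13975772] [0.015, -0.172, 0.549, 0.001, 0.0, -0.0] [0.015, -0.622, 0.547, 0.001, 0.0, -0.0]
```

View pics/side2.png

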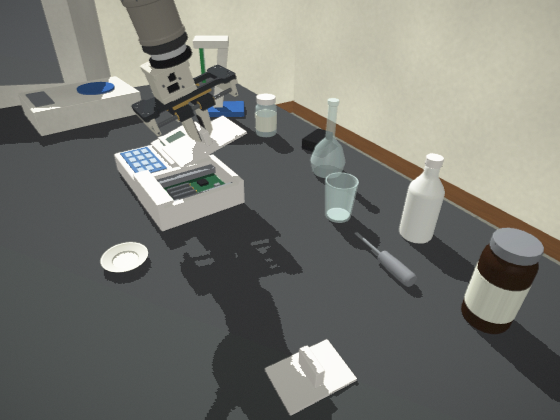

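The side view shows the cover tilted over the bay with its far end up (about (205,140)) and its low end toward the lip. Next I go down, then slide under the lip along the plate.

Request:
move_arm --pt "0.015 -0.06 0.2 0 0 0" --pt "0.015 -0.12 0.4 0 0 0" --pt "0.015 -0.17 0.545 0 0 0" --pt "0.015 -0.17 0.545 0 0 0" --pt "0.015 -0.17 0.545 0 0 0" --pt "0.015 -0.17 0.545 0 0 0"

```text
time: 6.42
tool_pos: [0.5429, 0.1246, 0.0827]
tool_rot: [2.876, -0.0, 1.596]
contact_force: [-0.4, 0.0, -1.6]
opening: 0.0138
grip_force: 40.0
```

```bash
python3 - <<'E'
from h import *
c=robot.read_camera("side"); save(c,"side3")
print(robot.observe()["tool_pos"],robot.observe()["contact_force"],bay(-5.1,70.7,15))
cv2.imwrite("pics/side3c.png",cv2.resize(c["image"][80:230,90:290,::-1],(800,600),interpolation=2))
E
```

```text
[0.54268274 0.12460076 0.08259118] [ 0.54309846 -0.00572228 -0.91269063] [-0.007, -0.444, 0.002, 0.001, -0.0, 0.0]
```

View pics/side3c.png

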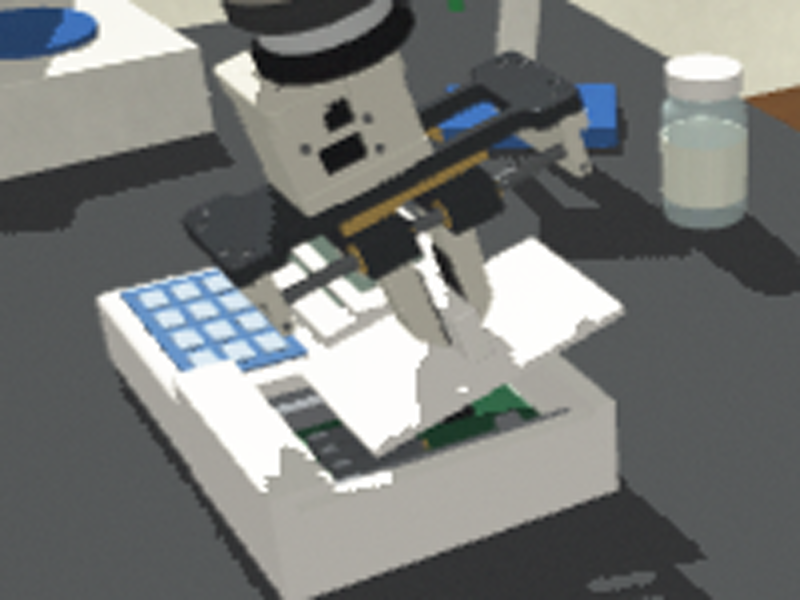

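The low edge (crop about (385,455)) is inside the well, just in front of the lip and between the side walls. I slide it under.

Request:
move_arm --pt "0 -0.06 0 0 0 0" --pt "0 -0.13 0 0 0 0" --pt "0 -0.2 0 0 0 0" --pt "0 -0.27 0 0 0 0" --pt "0 -0.34 0 0 0 0" --pt "0 -0.4 0 0 0 0" --pt "0 -0.44 0 0 0 0" --pt "0 -0.44 0 0 0 0" --pt "0 -0.44 0 0 0 0"

```text
time: 7.6
tool_pos: [0.4999, 0.1235, 0.0704]
tool_rot: [2.877, -0.0, 1.596]
contact_force: [-0.6, -0.6, -2.4]
opening: 0.0137
grip_force: 40.0
```

```bash
python3 - <<'E'
from h import *
c=robot.read_camera("side"); o=robot.observe(); print(o["tool_pos"],o["tool_rot"],o["contact_force"],o["torque"])
cv2.imwrite("pics/side4c.png",cv2.resize(c["image"][80:230,90:290,::-1],(800,600),interpolation=2))
# lowering: rotate about low corner X=-75 with Z 42->40.5
for t,z in((12,42),(9,42),(6,41.5),(3,41),(1,40.7),(0,40.3)):
    a=np.radians(t); print(t,bay(-75+75*np.cos(a)-9.6*np.sin(a),z+75*np.sin(a)+9.6*np.cos(a),t))
E
```

```text
[0.499918   0.1234959  0.07033381] [ 2.87712964e+00 -3.87291453e-05  1.59585419e+00] [-0.26237359  0.08043113 -2.64119058] [0.0123823  0.19281352 0.02932166]
12 [-0.006, 0.005, 0.036, 0.018, -0.0, 0.0]
9 [-0.006, 0.007, 0.076, 0.034, -0.0, 0.0]
6 [-0.006, 0.005, 0.12, 0.051, -0.0, 0.0]
3 [-0.006, 0.002, 0.164, 0.068, -0.0, 0.0]
1 [-0.006, -0.002, 0.194, 0.079, -0.0, 0.0]
0 [-0.006, -0.004, 0.21, 0.084, -0.0, 0.0]
```

View pics/side4c.png

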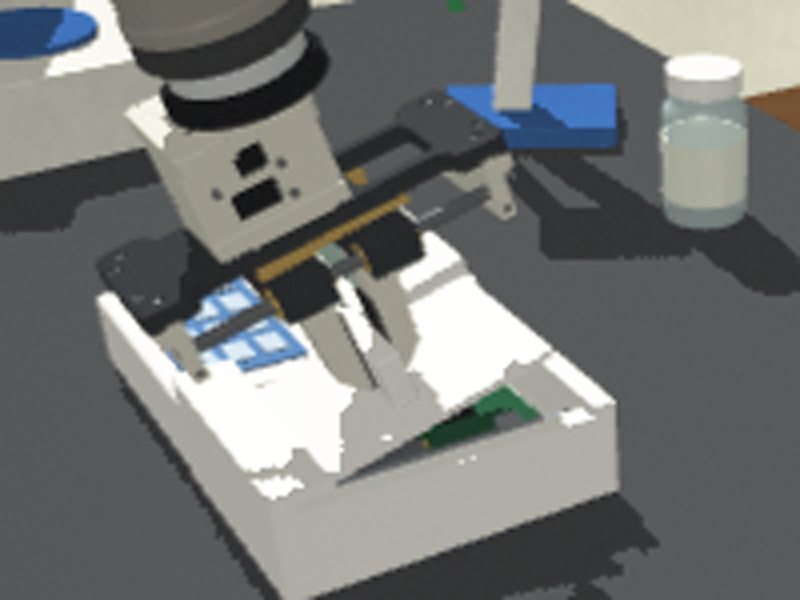

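The low edge now runs under the lip (crop about (340,483)), with no contact force. Next I lower the far end.

Request:
move_arm --pt "0 0.005 0.036 0.018 0 0" --pt "0 0.007 0.076 0.034 0 0" --pt "0 0.005 0.12 0.051 0 0" --pt "0 0.002 0.164 0.068 0 0" --pt "0 0 0.194 0.079 0 0" --pt "0 0 0.2 0.084 0 0" --pt "0 0 0.2 0.084 0 0" --pt "0 0 0.2 0.084 0 0"

```text
time: 8.65
tool_pos: [0.5046, 0.1236, 0.051]
tool_rot: [3.141, 0.0, 1.596]
contact_force: [0.3, -0.2, -1.5]
opening: 0.0136
grip_force: 40.0
```

```bash
python3 - <<'E'
from h import *
o=robot.observe(); print(o["tool_pos"],o["tool_rot"],o["contact_force"],o["torque"],bay(0,49.6,0))
E
```

```text
[0.50462776 0.1236461  0.05099181] [3.14113989e+00 2.26485859e-05 1.59597399e+00] [ 0.29097619 -0.20359204 -1.47662943] [-0.04495488 -0.03958018 -0.02307726] [-0.007, 0.004, 0.014, 0.0, 0.0, 0.0]
```

Request:
move_arm --pt "0 0 0.005 0 0 0" --pt "0 0 0.01 0 0 0" --pt "0 0 0.014 0 0 0" --pt "0 0 0.014 0 0 0" --pt "0 0 0.014 0 0 0"

```text
time: 9.28
tool_pos: [0.5048, 0.1236, 0.0498]
tool_rot: [3.141, 0.0, 1.596]
contact_force: [-3.7, -1.4, 6.0]
opening: 0.0142
grip_force: 40.0
```

It has seated on the ledges at +6 N. I open part-way, so the fingers stay clear of the lip, and withdraw.

Request:
move_arm --pt "0 0 0 0 0 0" --pt "0 0 0 0 0 0" --pt "0 0 0 0 0 0" --pt "0 0 0 0 0 0" --pt "0 0 0 0 0 0" --pt "0 0 0 0 0 0" --fingers -0.15

```text
time: 10.02
tool_pos: [0.5048, 0.1236, 0.0495]
tool_rot: [3.141, 0.0, 1.596]
contact_force: [-0.9, -0.2, -0.1]
opening: 0.0389
grip_force: 0.0
```

Request:
move_arm --pt "0 0 -0.1 0 0 0" --pt "0 0 -0.3 0 0 0" --pt "0 0 -0.6 0 0 0" --pt "0 0 -1.0 0 0 0" --pt "0 0 -1.0 0 0 0" --pt "0 0 -1.0 0 0 0"

```text
time: 10.78
tool_pos: [0.5044, 0.1236, 0.1494]
tool_rot: [-3.141, 0.0, 1.596]
contact_force: [-0.4, 0.6, 0.2]
opening: 0.039
grip_force: 0.0
```

```bash
python3 - <<'E'
from m import *
o=robot.observe(); print(o["tool_pos"],o["opening"],o["contact_force"])
a=YB; ims=[]
for n in("scene","side"):
    c=robot.read_camera(n); W=cloud(c); ims.append(c["image"][...,::-1])
    d=W[...,:2]-B; X=d@[np.cos(a),np.sin(a)]*1000; Y=d@[-np.sin(a),np.cos(a)]*1000; Z=W[...,2]*1000
    m=(abs(X)<75)&(X>-58)&(abs(Y)<52)&(abs(Z-45)<4)&((abs(X)>12)|(abs(Y)>35))
    A=np.c_[X[m],Y[m],np.ones(m.sum())]; print(n,m.sum(),np.linalg.lstsq(A,Z[m],rcond=None)[0],np.percentile(X[m],[1,99]),np.percentile(Y[m],[1,99]))
    r=(abs(X)<25)&(abs(Y)<40)&(Z>68)&(Z<80); print("rib",rect(np.c_[X[r],Y[r]]/1000))
cv2.imwrite("pics/end.png",np.hstack([cv2.resize(ims[0][110:250,100:470],(480,360)),cv2.resize(ims[1][80:410,90:450],(320,360))]))
E
```

```text
[0.50442613 0.12360419 0.14943761] 0.038983869702582566 [-0.44860221  0.57399857  0.20438741]
scene 1342 [6.85815038e-04 2.27992278e-03 4.48964524e+01] [-57.15722092  72.82210065] [-49.49088897  50.02281997]
rib (array([ 2.2, -0. ]), array([15.9, 58.5]), 0.23, [[-6.0, 29.0], [-6.0, -29.0], [10.0, -29.0], [10.0, 29.0]])
side 1149 [ 4.05757527e-04 -4.80212790e-04  4.53305549e+01] [-49.97909097  73.55994832] [-49.3116867   48.99679914]
rib (array([ 0.8, -1.2]), array([14.3, 61.4]), 0.17, [[-6.0, 30.0], [-6.0, -32.0], [8.0, -32.0], [8.0, 30.0]])
```

View pics/end.png

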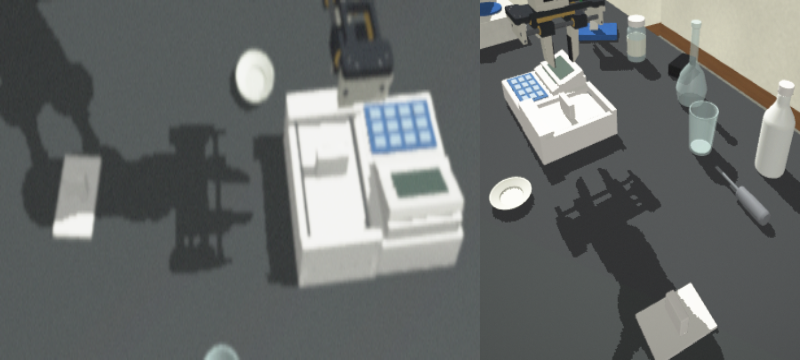

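The cover lies flat in the bay: its top is at 45 mm, level and centred, under the lip. The small cover and the beaker are untouched, and the gripper is clear.

```bash
python3 -c "
from cell import robot
print(robot.hand_in())"
```

```text
the job is handed in; nothing more can be done
None
```

The larger cover is hooked under the lip and lies flat on the bay's ledges, released; the small cover and beaker were left untouched, and I handed the job in at about 11 s of the 42 s allowed (no verdict was shown).

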